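# Lock the incubator lid and start the run

### The arm

A 6-joint arm with a two-finger parallel gripper is mounted at the origin on a cart in front of the work surface, level with it; the furniture and walls round the work are solid. World frame = base frame: x ahead of the robot, y to its left, z up, the work surface at z = 0. Lengths are in m, angles in degrees, forces in N, time in s.
With the tool pointing down it reaches from about 0.4 to 0.825 m from the base axis. Payload 7 kg.
Tool frame: the origin (TCP) lies at the very end of the fingers, on their centre line; the grasp point (between the pads) lies 19 mm behind it; z points along the fingers, y is the line along which they close (so a half turn about z gives the same grasp; the last joint's range is limited). The gripper opens to 88 mm and grips with 3 to 60 N. Pads are 19 mm wide; open, the fingers measure 130 mm over their backs; the gripper's body (78 mm by 193 mm) begins 47 mm behind the grasp point.
Start: joints at [88.642, 20.546, 0.682, 0, -70.136, -16.507], TCP at [0.207, 0.642, 0.227] pointing down, gripper open.
Joint ranges: [-176.03, 176.03], [-82.01, 121.73], [-58.28, 71.71], [-173.87, 95.51], [-174.79, -0.11], [-173.66, 173.66]. Speed limits (degrees/s): [136.94, 136.94, 172.46, 180, 180, 180].

### API

Orientations are given as [roll, pitch, yaw] about the fixed x, y, z axes, in that order (R = Rz(yaw) Ry(pitch) Rx(roll)).
In Python, from plant import get_state, capture, close_job, regions_of gives the robot as it stands.
- The arm moves only by the tool jog_arm, never from a script. Its argument "moves" is a list of rows, each a list of 3 entries, a list of its own where there are three numbers: the shift along the tool's x, y, z in cm, then the turn about the tool's z in degrees, then the finger opening in cm, from 0 to 8.76. A call has 1 to 12 rows; each row shifts and turns the commanded pose from where the row before left it, along the tool's axes as they then stand; what a row does not reach is not made up. A row lasts 1/8 s, in which the tool goes at most 62.5 mm and 10.7 degrees, less where a joint would pass 70% of its speed; a pose out of reach is approached as far as the arm can. A call is refused whole if a number of a shift passes 6.25 or a number of a turn 10.7, either way. A call with a gripper value outside its range is refused whole. The fingers move at their own pace and stop on an object; "newtons" is the grip in N (left out, the last holds). Time passes only in rows, so rows that do not move let the fingers close. It gives the time, the measured TCP pose, the force, the opening and the grip force at its end, in the units of the state.
- get_state(): the state, without advancing time (a new reading comes with each control period).
- capture(name): name is "scene" or "side" or "wrist"; returns a dict with "pixels" (420x560x3 uint8, blue, green, red), "mtx" (3x3 intrinsics, pixels), "k1" (the pictures are not rectified: a ray, as slopes to the right and down, at radius r is drawn at 1 + k1 r^2 times it, then the intrinsics apply), "world_from_camera" (4x4, takes a point from camera to world coordinates); the wrist camera has in their place "hand_eye" (4x4, takes a point from camera to tool coordinates, whose origin is the TCP and whose axes are the flange's). Camera axes: x right, y down, z forward; pixel columns grow to the right and rows downward; lengths in m; the calibration is good to about 2 mm. A picture is of the moment at which its call begins: read the wrist's pose just before it. There is no depth.
- close_job(): hands the job in; it is judged then, once.
Trained networks look in a picture, given as the dict that the camera call returned (one of the last four; its "shot" number tells which), for a name from the list of things; names that differ only in an ending like _2 or _b are one class to them, and where a whole thing is asked for, a point or a joint stands for the part that bears it (a point fixed in the world has none). Each returns a list of dicts, best first, with "confidence" (0 to 1); they miss things now and then, are a little off and sometimes report something else, mostly with a low value. They report only what shows in the picture. A call takes as long as a camera call.
- regions_of(picture, thing): "pixels" (420x560 bool, what is visible of it) and "pixel" ([column, row] in pixels, amid what is visible of it).
The state is a dict: "time_s": time; "joints": joint angles; "qd": joint speeds; "joint_torque": joint torques, N m; "tcp_pos": TCP position; "eef_rot": TCP orientation; "contact_force": force on the tool from outside, world axes, zero at the start; "moment": the same for the moment, N m; "gripper_width": finger opening in m; "gripper_force": force on a finger pad.
Only numpy, scipy, OpenCV 4.12 (cv2) and the standard library are available. Lean on these libraries where they do the work, as an engineer would, in place of code of your own. Each camera call takes 0.05 s, during which the arm holds its last target. There are 200 camera calls.

### The job

The samples are already in the white bench incubator, but its sprung lid is standing ajar. Set a fingertip in the slot of the big black quarter-turn fastener, press the lid down onto its seal with it and, while keeping the lid down, turn the fastener clockwise to its stop so that the lid stays locked shut by itself; only then press the green start button fully in and let it go. Nothing needs to be gripped or lifted: do not pull the lid further open, and leave the two bottles, the marker and the timer beside the incubator where they are.

Things in the scene. Friction and masses are not known exactly. Their poses are not given: they have to be found in the camera images.
- incubator: White bench incubator, fixed, 240 mm deep (x) by 200 mm wide (y). Origin on the worktop under it; x points from its front to its back, y to its left, z up. Console with display and button: x -112 to -48 mm, top at z = 46 mm. Chamber: x -52 to +130 mm, wall tops at z = 74 mm. Grey lid 182 x 200 x 12 mm with a clear window at the back, hinged along the back; its front edge stands up.
- lid_hinge (a point): Point on the lid's hinge axis, at (122, 0, 74) mm in the incubator's frame; the axis runs along the incubator's y. Does not move with the lid.
- lid (a joint): Opening angle of the lid, rad: 0 shut, growing as its front edge rises. The hinge is sprung and pushes the lid up to 0.3 to 0.5 whenever it is not latched; holding it shut takes about 6 to 8 N at the fastener. Latched, it rests at about 0.01.
- dial (a joint): Turn of the black fastener in the lid, rad: 0 unlocked (slot runs left-right, parallel to the hinge), 1.57 locked at its stop (slot runs front to back); grows clockwise seen from above. Starts from 0 to 0.3 and stays where it is left. Turning takes about 0.06 N m, up to 0.15 N m while the tongue is on the keeper.
- slot_floor (a point): Centre of the slot's floor, on the fastener's axis, at (-122, 0, 19) mm in the lid's frame (origin at the hinge point, axes as the incubator's when shut); z = 93 mm with the lid shut. Site y runs along the slot, x across it, z out of the lid. The fastener is a disc 88 mm across with two raised D-shaped lobes; the slot between them is 38 mm wide, 14 mm deep, 88 mm long, open at both ends.
- slot_pad: The orange pad, 38 x 74 x 2 mm, that forms the floor of the slot and turns with the fastener; origin 7 mm below the pad's top, on the axis. A white line at one end of it lies above the tongue: it points at a red dot on the lid (right) when unlocked, at a green dot (front) when locked.
- keeper: Steel keeper inside the front wall, hidden when the lid is shut (origin = the incubator's). The fastener's 40 mm tongue swings beneath it over the second half of the turn; its ramp catches the tongue if the lid is then held below about 0.025 rad. Turned with the lid higher, the tongue lands on top of the keeper and keeps the lid from closing.
- start (a joint): Travel of the green push button, m: 0 out, 0.005 fully in; it springs back. Fully in takes 5 N.
- start_top (a point): Centre of the top face of the green start button (30 mm diameter, 9 mm proud of its black housing, which is 46 mm in diameter) on the right of the console, at (-81, -55, 67) mm in the incubator's frame; pressed straight down.
- amber_bottle: Bystander: brown bottle with a red cap, 44 mm diameter, 90 mm high, standing at the left of the incubator. Origin at the centre of its underside.
- white_bottle: Bystander: white bottle with a white cap, 50 mm diameter, 100 mm high, standing at the left of the incubator. Origin at the centre of its underside.
- black_marker: Bystander: black marker, 147 mm long, 16 mm thick, lying at the right of the incubator. Origin at the centre of its underside.
- timer: Bystander: white and lime green lab timer, 53 x 66 x 63 mm, standing at the right of the incubator. Origin at the centre of its underside.

How it is judged:
By the outcome, as a careful person would: the job done as asked, in the order asked, and still so for the second after the job is handed in, with the robot touching nothing.
It also fails if it takes over 45 s, if anything falls off the work surface, if the arm or the gripper's body presses on something with over 40 N, if the wrist force passes 120 N, or if a joint passes its speed limit or range.

## Working session

There is one attempt and no reset: what is moved stays moved. The work goes in short steps, Python scripts to look and compute and a tool call to move; the robot and the scene stay as the last step left them, time stands still between calls to the robot, and variables do not carry over. Pictures are saved under pics/ and viewed, at most 12 in all, crops included, and the job is handed in when it is done.

Besides the shell and the picture viewer there is one more tool, called after "Emit:" by a JSON object that holds its "op" and its "data", one argument or row to a line. jog_arm: Moves the arm, as the interface text tells. Its arguments: {"type":"object","properties":{"moves":{"type":"array"},"newtons":{"type":"number"}},"required":["moves"]}

```bash
mkdir -p pics; cat > h.py <<'E'
import numpy as np, cv2
from plant import *
from scipy.spatial.transform import Rotation as R
def T_tool(s):
    T=np.eye(4);e=s["eef_rot"];T[:3,:3]=R.from_euler('xyz',e,degrees=True).as_matrix();T[:3,3]=s["tcp_pos"];return T
def cam(p,s=None):
    return p["world_from_camera"] if "world_from_camera" in p else T_tool(s)@p["hand_eye"]
def ray(p,uv,s=None):
    W=np.array(cam(p,s));K=np.array(p["mtx"])
    d=cv2.undistortPoints(np.array([[uv]],float),K,np.array([p["k1"],0,0,0.])) [0,0]
    return W[:3,3],W[:3,:3]@np.r_[d,1]
def at_z(p,uv,z,s=None):
    o,d=ray(p,uv,s);return o+d*(z-o[2])/d[2]
def proj(p,X,s=None):
    W=np.linalg.inv(np.array(cam(p,s)));X=np.atleast_2d(X)
    c=X@W[:3,:3].T+W[:3,3]
    return cv2.projectPoints(c,np.zeros(3),np.zeros(3),np.array(p["mtx"],float),np.array([p["k1"],0,0,0.]))[0][:,0]
E
python3 - <<'E'
from h import *
s=get_state();print(s)
for n in ["scene","side","wrist"]:
    p=capture(n);cv2.imwrite(f"pics/{n}0.png",p["pixels"])
    print(n,np.array(cam(p,s)).round(3).tolist(), p["mtx"],p["k1"])
    for t in ["incubator","lid","slot_pad","start_top","dial"]:
        r=regions_of(p,t)
        print(t,[(x["confidence"],x["pixel"],int(x["pixels"].sum())) for x in r[:2]])
E
```

```text
{'time_s': 0.0, 'joints': array([ 8.86443123e+01,  2.05903894e+01,  6.33376652e-01, -2.29075103e-02,
       -7.01356250e+01, -1.65077408e+01]), 'qd': array([ 0.02798799, -0.08450302,  0.00628982, -0.00789708, -0.09380825,
        0.11655022]), 'joint_torque': array([-3.94483031e-04, -5.82716274e+01,  2.93054366e+01,  6.99729323e+00,
        7.06183855e-03, -1.61405947e-04]), 'tcp_pos': array([0.20690438, 0.64198097, 0.22562271]), 'eef_rot': array([ 1.79905061e+02, -5.67857465e-03, -1.78712251e+01]), 'contact_force': array([-0.04176124, -0.63050421, -0.45418147]), 'moment': array([0.02657536, 0.02081115, 0.01941733]), 'gripper_force': 0.0, 'gripper_width': 0.08752465450487469}
scene [[-0.823, -0.386, 0.417, 0.187], [-0.568, 0.571, -0.593, 0.417], [-0.009, -0.725, -0.689, 0.676], [0.0, 0.0, 0.0, 1.0]] [[489.46549891   0.         283.09203945]
 [  0.         489.46549891 210.11088584]
 [  0.           0.           1.        ]] -0.0355999634042916
incubator [(0.81, [296.4, 232.2], 15465), (0.65, [241.8, 291.9], 1460)]
lid [(0.95, [278.0, 206.4], 7331)]
slot_pad [(0.85, [291.8, 192.5], 34
[... 313 characters left out ...]
       488.33428744 206.81061953]
 [  0.           0.           1.        ]] -0.1701943861542764
incubator [(0.87, [246.7, 218.6], 10435), (0.73, [225.1, 238.2], 166)]
lid [(0.86, [261.7, 185.8], 2925)]
slot_pad [(0.57, [252.0, 181.6], 131)]
start_top [(0.59, [225.5, 238.4], 140), (0.36, [261.2, 183.6], 2985)]
dial [(0.58, [249.4, 173.9], 713), (0.35, [322.9, 244.6], 915)]
wrist [[-0.307, -0.911, -0.274, 0.28], [-0.952, 0.295, 0.087, 0.619], [0.002, 0.287, -0.958, 0.384], [0.0, 0.0, 0.0, 1.0]] [[312.28789193   0.         275.55787871]
 [  0.         312.28789193 210.5255068 ]
 [  0.           0.           1.        ]] -0.051648163569855896
incubator []
lid []
slot_pad []
start_top []
dial []
```

View pics/scene0.png

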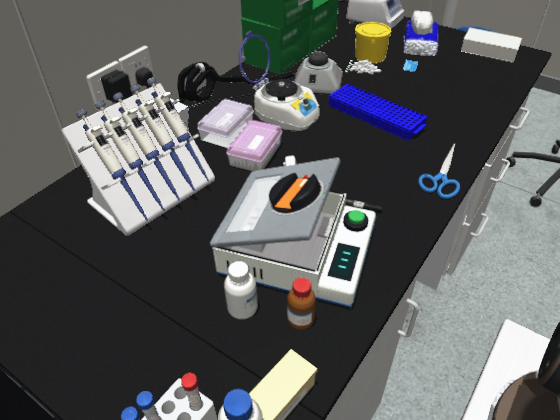

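View pics/side0.png

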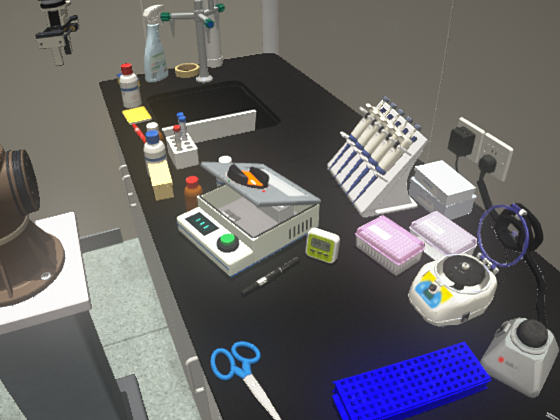

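The scene view shows the incubator at about (290,230), with the lid ajar, the orange slot at (292,192) and the green button at (356,217). The side view shows the same things at (246,218), (252,181) and (226,238), and the marker and timer are clear on the right. Next I'll fit the pose.

```bash
cat >> h.py <<'E'
def pts(v,local):  # incubator frame to world
    x,y,a=v[:3];return np.atleast_2d(local)@R.from_euler('z',a).as_matrix().T+[x,y,0]
def lidpt(q,l):
    return np.atleast_2d(l)@R.from_euler('y',q).as_matrix().T+[.122,0,.074]
SF=[-.122,0,.019];BT=[-.081,-.055,.065]
E
python3 - <<'E'
from h import *
from scipy.optimize import least_squares
P={n:capture(n) for n in["scene","side"]}
obs={}
for n,p in P.items():
    for t in ["slot_pad","start_top"]: obs[n,t]=regions_of(p,t)[0]["pixel"]
def res(v):
    o=[]
    for (n,t),uv in obs.items():
        w=pts(v,lidpt(v[3],SF) if t=="slot_pad" else BT)
        o+=list(proj(P[n],w)[0]-uv)
    return o
best=min((least_squares(res,[.45,0,a,.4],loss='soft_l1') for a in np.arange(-3,3.1,.5)),key=lambda r:r.cost)
print(best.x,best.cost,np.round(best.fun,1))
v=best.x;np.save("v.npy",v)
print(pts(v,lidpt(v[3],SF)),pts(v,lidpt(0,SF)),pts(v,BT))
out=[]
for n,p in P.items():
    im=p["pixels"].copy()
    box=[[x,y,0] for x,y in[(-.112,-.1),(-.112,.1),(.13,.1),(.13,-.1)]]
    top=lidpt(v[3],[[x,y,.006] for x,y in[(-.174,-.1),(-.174,.1),(.008,.1),(.008,-.1)]])
    for b in(box,top): cv2.polylines(im,[proj(p,pts(v,b)).round().astype(int)],True,(0,0,255),1)
    out.append(cv2.resize(im[130:310,150:400],None,fx=1.6,fy=1.6,interpolation=cv2.INTER_CUBIC))
cv2.imwrite("pics/fit.png",np.hstack(out))
E
```

```text
[ 0.5128689  -0.10312282  6.43744493  0.32922191] 10.845008255375184 [ 5.5 -1.9 -0.8  0.6 -1.   0.1  0.8 -4.9]
[[ 0.52541309 -0.10117226  0.13142302]] [[ 0.5128689  -0.10312282  0.093     ]] [[ 0.4412814  -0.16991525  0.065     ]]
```

View pics/fit.png

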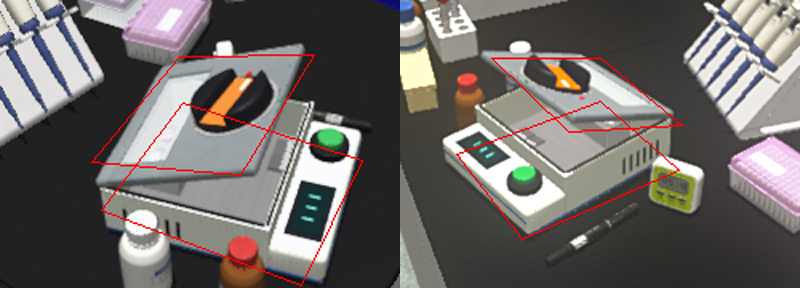

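```bash
cat > fit.py <<'E'
from h import *
from scipy.optimize import least_squares
P={n:capture(n) for n in["scene","side"]}
z=.012
L=dict(fr=[-.174,-.1,z],fl=[-.174,.1,z],bl=[.008,.1,z],br=[.008,-.1,z])
O=[("scene",'fr',(305,45)),("scene",'fl',(243,175)),("scene",'bl',(97,183)),("side",'fl',(82,52)),("side",'fr',(170,115)),("side",'br',(272,122)),
("scene",[-.112,.1,0],(302,285)),("side",[-.112,-.1,0],(123,238)),("side",[-.112,.1,.046],(43,140)),("side",BT,(124,180)),("scene",BT,(330,140)),]
def res(v):
    o=[]
    for n,t,c in O:
        uv=np.array(c)/1.6+[150,130]
        l=lidpt(v[3],L[t]) if isinstance(t,str) else t
        o+=list(proj(P[n],pts(v,l))[0]-uv)
    for n,uv in(("scene",(291.8,192.5)),("side",(252,181.6))): o+=list(proj(P[n],pts(v,lidpt(v[3],SF)))[0]-uv)
    return o
b=min((least_squares(res,[.45,-.1,a,.4],loss='soft_l1') for a in np.arange(-3,3.1,.5)),key=lambda r:r.cost)
v=b.x;np.save("v.npy",v);print(v,np.degrees(v[2]),b.cost,np.round(b.fun,1).reshape(-1,2).tolist())
print(pts(v,lidpt(v[3],SF)),pts(v,lidpt(0,SF)),pts(v,BT))
E
python3 fit.py
```

```text
[ 0.50594624 -0.09531427  0.23775071  0.38164493] 13.622112500733472 48.5987449174813 [[0.6, 0.5], [1.8, -3.0], [-3.6, -5.9], [1.0, -2.4], [0.5, 1.2], [2.5, -6.1], [7.1, 2.6], [0.8, -0.2], [-0.2, -5.2], [-1.4, -6.8], [-0.7, -1.0], [2.6, 0.3], [-3.3, -4.6]]
[[ 0.52135428 -0.09158038  0.13707161]] [[ 0.50594624 -0.09531427  0.093     ]] [[ 0.44017821 -0.16784402  0.065     ]]
```

Emit:
{"op": "jog_arm", "data": {
  "moves": [
    [[2.5, 3.0, -4.5], 0, 2.5],
    [[3.5, 4.0, -3], 0, 2.5],
    [[4, 4.6, -1], 0, 2.5],
    [[4, 4.6, 0], 0, 2.5],
    [[4, 4.6, 0], 0, 2.5],
    [[4, 4.6, 0], 0, 2.5],
    [[4, 4.6, 0], 0, 2.5],
    [[4, 4.6, 0], 0, 2.5],
    [[4, 4.6, 0], 0, 2.5],
    [[4, 4.6, 0], 0, 2.5],
    [[4, 4.6, 0], 0, 2.5],
    [[4, 4.6, 0], 0, 2.5]
  ]
}}

```text
time_s: 2.8
tcp_pos: [0.4828, -0.0051, 0.3121]
eef_rot: [-179.9, -0.1, -17.9]
contact_force: [0.8, 0.8, 0.3]
gripper_width: 0.0249
gripper_force: 0.0
```

Emit:
{"op": "jog_arm", "data": {
  "moves": [
    [[3, 3.5, 0], 0, 2.5],
    [[3, 3.5, 0], 0, 2.5],
    [[0, 0, 0], -10, 2.5],
    [[0, 0, 0], -10, 2.5],
    [[0, 0, 0], 0, 2.5],
    [[0, 0, 0], 0, 2.5]
  ]
}}

```text
time_s: 3.55
tcp_pos: [0.5179, -0.0881, 0.3117]
eef_rot: [-180.0, -0.0, 1.9]
contact_force: [0.5, 0.1, -1.1]
gripper_width: 0.0253
gripper_force: 0.0
```

```bash
python3 - <<'E'
from h import *
s=get_state();print(s["joints"],s["tcp_pos"],s["eef_rot"])
p=capture("wrist")
for t in ["lid","slot_pad","start_top","dial"]:
    r=regions_of(p,t);print(t,[(x["confidence"],x["pixel"],int(x["pixels"].sum())) for x in r[:2]])
v=np.load("v.npy");im=p["pixels"].copy()
top=lidpt(v[3],[[x,y,.012] for x,y in[(-.174,-.1),(-.174,.1),(.008,.1),(.008,-.1)]])
pad=lidpt(v[3],[[x-.122,y,.019] for x,y in[(-.019,-.037),(-.019,.037),(.019,.037),(.019,-.037)]])
for b in(top,pad,[[-.112,-.1,.046],[-.112,.1,.046],[-.05,.1,.046],[-.05,-.1,.046]]): cv2.polylines(im,[proj(p,pts(v,b),s).round().astype(int)],True,(255,0,255),1)
print(proj(p,pts(v,BT),s))
cv2.imwrite("pics/w1.png",im)
E
```

```text
[ 1.17649043e+01  3.66923774e+00 -9.98703077e+00  8.69893319e-04
 -7.63286557e+01  8.01641098e+01] [ 0.51792811 -0.08805164  0.31167428] [-1.79998258e+02 -1.49985564e-02  1.92921931e+00]
lid [(0.88, [276.3, 165.1], 27634)]
slot_pad [(0.59, [278.7, 193.8], 2178)]
start_top [(0.9, [330.5, 237.3], 305)]
dial [(0.75, [277.4, 191.7], 5132), (0.17, [279.0, 193.5], 2214)]
[[331.58168435 234.85136991]]
```

View pics/w1.png

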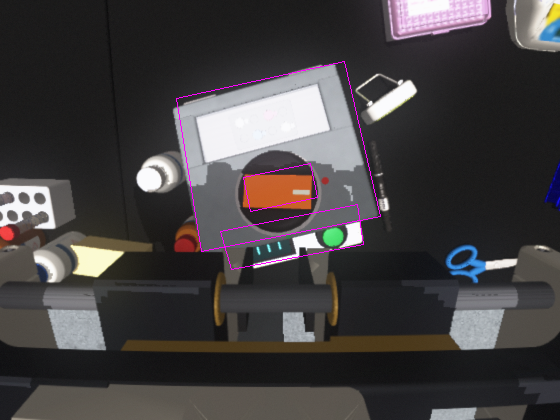

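```bash
python3 - <<'E'
from h import *
s=get_state();p=capture("wrist");r=regions_of(p,"slot_pad")[0]
print(r["pixels"].sum(),cv2.minAreaRect(cv2.findContours(r["pixels"].astype(np.uint8),0,2)[0][0]))
v=np.load("v.npy");print(at_z(p,r["pixel"],.137,s),np.degrees(v[2]))
b=regions_of(p,"start_top")[0]["pixel"];print(at_z(p,b,.067,s))
# lid-plane pad angle via red dot & pad ends
n=R.from_euler('z',v[2]).as_matrix()@R.from_euler('y',v[3]).as_matrix();c=pts(v,lidpt(v[3],SF))[0]
ys,xs=np.nonzero(r["pixels"])
Q=[]
for uv in zip(xs[::3],ys[::3]):
    o,d=ray(p,uv,s);t=((c-o)@n[:,2])/(d@n[:,2]);Q.append(n.T@(o+d*t-c))
Q=np.array(Q);print(Q.mean(0));w,V=np.linalg.eigh(np.cov(Q[:,:2].T));print(V[:,1],np.sqrt(12*w))
E
```

```text
2257 ((277.0, 191.5), (33.0, 68.0), 90.0)
[ 0.51547742 -0.09136319  0.137     ] 13.622112500733472
[ 0.43470043 -0.16316314  0.067     ]
[-3.99852136e-03  3.20248799e-03  1.75077596e-17]
[0.20936652 0.97783724] [0.03651133 0.07407403]
```

Emit:
{"op": "jog_arm", "data": {
  "moves": [
    [[0.1, 0.3, 5], 0, 2.5],
    [[0, 0, 5], 0, 2.5],
    [[0, 0, 4], 0, 2.5],
    [[0, 0, 2], 0, 2.5],
    [[0, 0, 0], 0, 2.5],
    [[0, 0, 0], 0, 2.5]
  ]
}}

```text
time_s: 4.7
tcp_pos: [0.5198, -0.0911, 0.1526]
eef_rot: [180.0, -0.1, 2.1]
contact_force: [0.7, -0.3, 0.4]
gripper_width: 0.0251
gripper_force: 0.0
```

```bash
python3 - <<'E'
from h import *
s=get_state();print(s["tcp_pos"],s["contact_force"])
a=capture("scene")["pixels"][130:310,210:400];b=capture("side")["pixels"][110:290,150:340]
cv2.imwrite("pics/pre.png",cv2.resize(np.hstack([a,b]),None,fx=2.1,fy=2.1,interpolation=cv2.INTER_CUBIC))
E
```

```text
[ 0.51982229 -0.09110202  0.15259697] [ 0.70102051 -0.31675339  0.37638199]
```

View pics/pre.png

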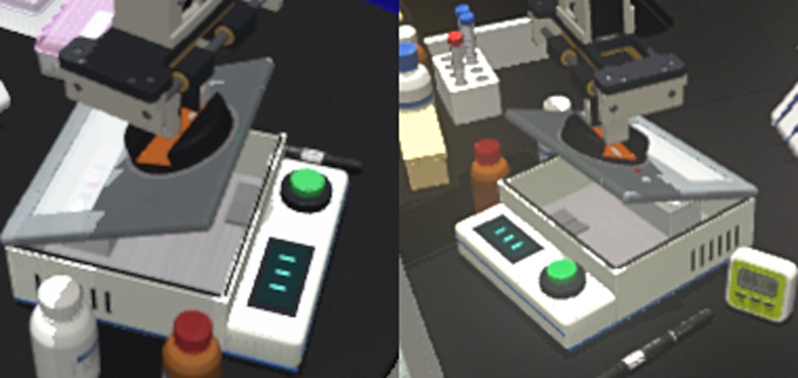

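The fingers are centred over the orange slot in both views: about (170,120) on the left and (610,135) on the right. Next I press down along the lid's arc.

Emit:
{"op": "jog_arm", "data": {
  "moves": [
    [[0, 0, 1.2], 0, 2.5],
    [[-0.3, 0, 1.0], 0, 2.5],
    [[-0.4, 0, 1.0], 0, 2.5],
    [[-0.4, 0, 1.0], 0, 2.5],
    [[-0.3, 0, 1.0], 0, 2.5],
    [[-0.1, 0, 0.4], 0, 2.5],
    [[0, 0, 0], 0, 2.5],
    [[0, 0, 0], 0, 2.5]
  ]
}}

```text
time_s: 5.8
tcp_pos: [0.5045, -0.0915, 0.0957]
eef_rot: [-180.0, -0.0, 2.1]
contact_force: [2.0, -1.3, 3.8]
gripper_width: 0.0248
gripper_force: 1.9
```

Emit:
{"op": "jog_arm", "data": {
  "moves": [
    [[-0.1, 0, 0.3], 0, 2.5],
    [[0, 0, 0.2], 0, 2.5],
    [[0, 0, 0], 0, 2.5],
    [[0, 0, 0], 0, 2.5]
  ]
}}

```text
time_s: 6.3
tcp_pos: [0.5042, -0.0917, 0.0929]
eef_rot: [180.0, -0.2, 2.2]
contact_force: [-3.1, 1.0, 24.1]
gripper_width: 0.0249
gripper_force: 12.0
```

Emit:
{"op": "jog_arm", "data": {
  "moves": [
    [[0, 0, 0], 8, 2.5],
    [[0, 0, 0], 8, 2.5],
    [[0, 0, 0], 8, 2.5],
    [[0, 0, 0], 8, 2.5],
    [[0, 0, 0], 8, 2.5],
    [[0, 0, 0], 0, 2.5]
  ]
}}

```text
time_s: 7.05
tcp_pos: [0.5051, -0.0932, 0.093]
eef_rot: [-180.0, -0.3, -37.9]
contact_force: [1.5, -11.1, 17.2]
gripper_width: 0.025
gripper_force: 9.1
```

```bash
python3 -c "
from h import *
s=get_state();print(s['tcp_pos'],s['contact_force'],s['moment'],s['joints'])"
```

```text
[ 0.5051195  -0.09323292  0.09300882] [  1.49890204 -11.06553826  17.2169087 ] [-4.24878751 -0.66421195 -0.03259511] [ 11.61164952  12.85662123 -29.92516759   0.24770391 -47.01651883
  40.32145556]
```

Emit:
{"op": "jog_arm", "data": {
  "moves": [
    [[0, 0, 0.1], 8, 2.5],
    [[0, 0, 0], 8, 2.5],
    [[0, 0, 0], 8, 2.5],
    [[0, 0, 0], 8, 2.5],
    [[0, 0, 0], 8, 2.5],
    [[0, 0, 0], 0, 2.5]
  ]
}}

```text
time_s: 7.8
tcp_pos: [0.5052, -0.0936, 0.0929]
eef_rot: [-179.8, -0.2, -77.9]
contact_force: [-0.8, -11.6, 27.4]
gripper_width: 0.0252
gripper_force: 13.3
```

```bash
python3 - <<'E'
from h import *
s=get_state();print(s['tcp_pos'],s['contact_force'],s['moment'],s['joints'])
p=capture("wrist");a=capture("side")["pixels"][110:290,150:340];b=p["pixels"][100:280,180:370]
cv2.imwrite("pics/t1.png",cv2.resize(np.hstack([a,b]),None,fx=2.1,fy=2.1,interpolation=cv2.INTER_CUBIC))
E
```

```text
[ 0.50521809 -0.09357223  0.09291052] [ -0.82005981 -11.59904661  27.38489065] [-4.4297367   0.47021829 -0.03092662] [ 11.59529762  12.86092344 -29.95457745   0.29292239 -46.96449943
   0.32718395]
```

View pics/t1.png

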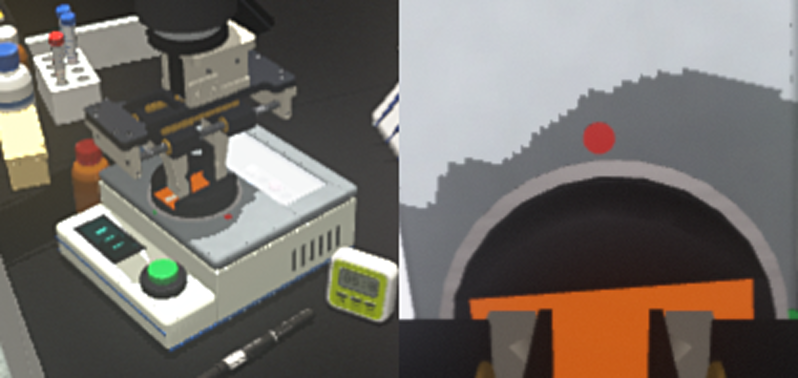

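The lid is shut flat. In the wrist view the slot trails the fingers by about 4° (edge from (470,298) to (752,280)), so the dial is near 87°. I'll turn on to the stop.

Emit:
{"op": "jog_arm", "data": {
  "moves": [
    [[0, 0, 0], 5, 2.5],
    [[0, 0, 0], 5, 2.5],
    [[0, 0, 0], 0, 2.5],
    [[0, 0, 0], 0, 2.5]
  ]
}}

```text
time_s: 8.4
tcp_pos: [0.5056, -0.0925, 0.0929]
eef_rot: [-179.7, -0.1, -87.8]
contact_force: [0.2, -5.7, 27.1]
gripper_width: 0.025
gripper_force: 13.4
```

```bash
cat > slot.py <<'E'
from h import *
s=get_state();print(s['tcp_pos'],s['contact_force'],s['moment'],s['eef_rot'])
p=capture("wrist")
v=np.load("v.npy")
def line(uv1,uv2):
    d=at_z(p,uv2,.093,s)-at_z(p,uv1,.093,s);return np.degrees(np.arctan2(d[1],d[0]))
# upper edge of orange pad
im=p["pixels"].astype(int);m=(im[...,2]>150)&(im[...,1]>60)&(im[...,1]<150)&(im[...,0]<70)
E=[(c,np.nonzero(m[:,c])[0][0]) for c in range(200,370) if m[100:300,c].sum()>8]
E=np.array(E);E=E[E[:,1]<np.median(E[:,1])+12]
f=np.polyfit(E[:,0],E[:,1],1);print(E[0],E[-1],f,len(E))
a,b=E[0,0],E[-1,0];print("slot dir deg",line((a,np.polyval(f,a)),(b,np.polyval(f,b))),"inc yaw",np.degrees(v[2]))
cv2.imwrite("pics/last.png",p["pixels"])
E
python3 slot.py
```

```text
[ 0.50563559 -0.09252014  0.09291398] [ 0.19511318 -5.73660396 27.09678509] [-2.05494186  0.4732787   0.02350172] [-1.79694352e+02 -1.03902935e-01 -8.77618267e+01]
[252 162] [346 235] [  0.32045442 124.70885837] 93
slot dir deg 163.780668784942 inc yaw 13.622112500733472
```

Emit:
{"op": "jog_arm", "data": {
  "moves": [
    [[0, 0, 0], 5, 2.5],
    [[0, 0, 0], 5, 2.5],
    [[0, 0, 0], 5, 2.5],
    [[0, 0, 0], 0, 2.5],
    [[0, 0, 0], 0, 2.5]
  ]
}}

```text
time_s: 9.07
tcp_pos: [0.5048, -0.0934, 0.093]
eef_rot: [-179.8, -0.3, -102.2]
contact_force: [-4.9, -9.5, 27.4]
gripper_width: 0.0252
gripper_force: 92.0
```

```bash
python3 slot.py; python3 - <<'E'
import cv2
cv2.imwrite("pics/last_c.png",cv2.resize(cv2.imread("pics/last.png")[100:290,150:400],None,fx=2.5,fy=2.5))
E
```

```text
[ 0.5047626  -0.09336257  0.09295374] [-4.89769995 -9.51670844 27.44618828] [-3.36391704  1.6009701   5.17109234] [-179.78158752   -0.25302809 -102.16338838]
[265 238] [343 237] [-2.61514119e-01  3.03107887e+02] 79
slot dir deg -176.5862774334992 inc yaw 13.622112500733472
```

View pics/last_c.png

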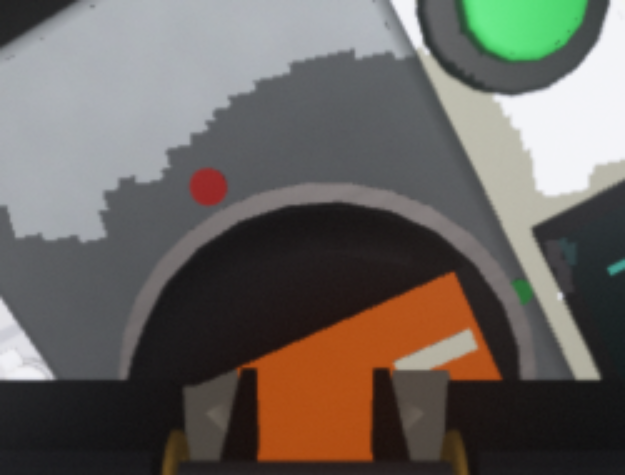

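The white line at (435,352) points toward the green dot at (523,290), and the moment has jumped to 5 N m, so the dial is at its stop. I'll turn back to relieve it, then lift clear.

Emit:
{"op": "jog_arm", "data": {
  "moves": [
    [[0, 0, 0], -8, 2.5],
    [[0, 0, 0], -8, 2.5],
    [[0, 0, 0], -6, 2.5],
    [[0, 0, 0], 0, 2.5],
    [[0, 0, -0.5], 0, 2.5],
    [[0, 0, -1], 0, 2.5],
    [[0, 0, -3], 0, 2.5],
    [[0, 0, -4], 0, 2.5],
    [[0, 0, -4], 0, 0],
    [[0, 0, -4], 0, 0],
    [[0, 0, 0], 0, 0],
    [[0, 0, 0], 0, 0]
  ]
}}

```text
time_s: 10.62
tcp_pos: [0.5019, -0.0914, 0.2534]
eef_rot: [179.9, 0.1, -80.9]
contact_force: [-0.5, 0.8, -0.1]
gripper_width: 0.0004
gripper_force: 0.0
```

```bash
python3 - <<'E'
from h import *
s=get_state();print(s["joints"],s["tcp_pos"],s["eef_rot"],s["contact_force"])
p=capture("wrist")
for t,z in(("slot_pad",.093),("start_top",.067)):
    r=regions_of(p,t)
    for x in r[:2]: print(t,x["confidence"],x["pixel"],at_z(p,x["pixel"],z,s))
    if t=="slot_pad" and r:
        ys,xs=np.nonzero(r[0]["pixels"]);Q=np.array([at_z(p,(a,b),.093,s)[:2] for a,b in zip(xs[::3],ys[::3])])
        w,V=np.linalg.eigh(np.cov(Q.T));print(np.degrees(np.arctan2(V[1,1],V[0,1])),np.sqrt(12*w))
q=capture("side")
a=p["pixels"];b=cv2.resize(q["pixels"][100:310,120:400],(560,420))
cv2.imwrite("pics/locked.png",cv2.resize(np.hstack([a,b]),(800,300)))
E
```

```text
[ 11.70862596   3.94480589 -17.20776064  -0.07935343 -68.95727347
  -2.56143716] [ 0.5019139  -0.09135632  0.25339568] [ 1.79886944e+02  6.90232394e-02 -8.08814433e+01] [-0.4853881   0.75711738 -0.10084873]
slot_pad 0.78 [278.9, 194.4] [ 0.49663404 -0.09096568  0.093     ]
-152.51549152204308 [0.03660727 0.07425888]
start_top 0.73 [343.6, 129.2] [ 0.43821643 -0.16695813  0.067     ]
```

View pics/locked.png

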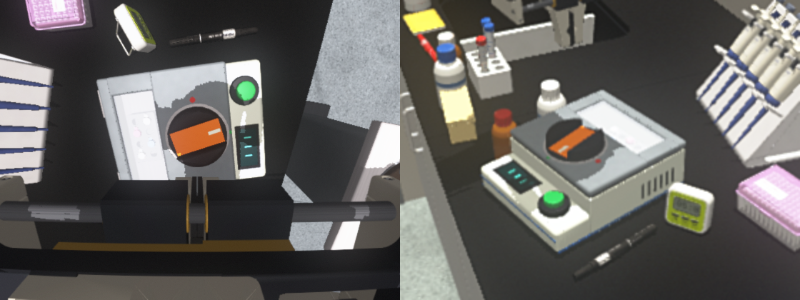

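Locked down, the lid stays shut flat. The pad lies at about (197,138) in the left view and is still roughly 14° short of the lid's axis: friction dragged the dial back on my return turn. I'll re-enter, turn it to the stop, and lift straight out.

Emit:
{"op": "jog_arm", "data": {
  "moves": [
    [[0, 0, 3], -9, 2.5],
    [[0, 0, 4], -9, 2.5],
    [[0, 0, 4], 0, 2.5],
    [[0, 0, 3], 0, 2.5],
    [[0, 0, 1.2], 0, 2.5],
    [[0, 0, 0.7], 0, 2.5],
    [[0, 0, 0.3], 0, 2.5],
    [[0, 0, 0], 0, 2.5]
  ]
}}

```text
time_s: 11.82
tcp_pos: [0.5032, -0.0918, 0.0936]
eef_rot: [-180.0, -0.0, -62.9]
contact_force: [-2.7, 0.6, 4.1]
gripper_width: 0.0255
gripper_force: 2.2
```

Emit:
{"op": "jog_arm", "data": {
  "moves": [
    [[0, 0, 0.15], 0, 2.5],
    [[0, 0, 0], 6, 2.5],
    [[0, 0, 0], 6, 2.5],
    [[0, 0, 0], 6, 2.5],
    [[0, 0, 0], 6, 2.5],
    [[0, 0, 0], 4, 2.5],
    [[0, 0, 0], 0, 2.5]
  ]
}}

```text
time_s: 12.7
tcp_pos: [0.5045, -0.0926, 0.0932]
eef_rot: [-179.8, -0.1, -90.9]
contact_force: [-0.3, -6.2, 7.4]
gripper_width: 0.0249
gripper_force: 6.7
```

```bash
python3 -c "
from h import *
s=get_state();print(s['tcp_pos'],s['contact_force'],s['moment'],s['eef_rot'])"
```

```text
[ 0.50450863 -0.09255668  0.09320877] [-0.30118001 -6.17084079  7.39346782] [-1.93777546  0.22605946  0.18041508] [-1.79811482e+02 -6.98569529e-02 -9.08535273e+01]
```

Emit:
{"op": "jog_arm", "data": {
  "moves": [
    [[0, 0, 0], 4, 2.5],
    [[0, 0, 0], 3, 2.5],
    [[0, 0, 0], 0, 2.5]
  ]
}}

```text
time_s: 13.08
tcp_pos: [0.5037, -0.0935, 0.0932]
eef_rot: [-179.9, -0.2, -97.6]
contact_force: [-2.2, -10.5, 7.9]
gripper_width: 0.0252
gripper_force: 40.2
```

```bash
python3 -c "
from h import *
s=get_state();print(s['tcp_pos'],s['contact_force'],s['moment'],s['eef_rot'])"
```

```text
[ 0.50373659 -0.09349176  0.09321901] [ -2.1722178  -10.50403217   7.93819011] [-3.70503993  0.89680832  2.52357607] [-179.897532     -0.19206389  -97.56355229]
```

Emit:
{"op": "jog_arm", "data": {
  "moves": [
    [[0, 0, -0.2], -2, 2.5],
    [[0, 0, -0.3], -3, 2.5],
    [[0, 0, -0.5], -3, 2.5],
    [[0, 0, -2], 0, 2.5],
    [[0, 0, -4], 0, 2.5],
    [[0, 0, -4], 0, 0],
    [[0, 0, -3], 0, 0],
    [[0, 0, 0], 0, 0],
    [[0, 0, 0], 0, 0]
  ]
}}

```text
time_s: 14.2
tcp_pos: [0.503, -0.0916, 0.2313]
eef_rot: [-179.9, 0.0, -89.9]
contact_force: [-0.3, -1.2, -0.5]
gripper_width: 0.0002
gripper_force: 0.0
```

```bash
python3 - <<'E'
from h import *
s=get_state();print(s["joints"],s["tcp_pos"],s["eef_rot"],s["contact_force"])
p=capture("wrist")
for t,z in(("slot_pad",.093),("start_top",.067)):
    r=regions_of(p,t)
    for x in r[:2]: print(t,x["confidence"],x["pixel"],at_z(p,x["pixel"],z,s))
    if t=="slot_pad" and r:
        ys,xs=np.nonzero(r[0]["pixels"]);Q=np.array([at_z(p,(a,b),.093,s)[:2] for a,b in zip(xs[::3],ys[::3])])
        w,V=np.linalg.eigh(np.cov(Q.T));print(np.degrees(np.arctan2(V[1,1],V[0,1])),np.sqrt(12*w))
q=capture("side")
a=p["pixels"];b=cv2.resize(q["pixels"][100:310,120:400],(560,420))
cv2.imwrite("pics/locked2.png",cv2.resize(np.hstack([a,b]),(800,300)))
E
```

```text
[ 1.16974510e+01  4.78488575e+00 -1.92557482e+01 -1.62372725e-02
 -6.59015028e+01 -1.15624935e+01] [ 0.50295174 -0.09163497  0.23134951] [-1.79946284e+02  2.61256168e-02 -8.98716526e+01] [-0.31456949 -1.18631793 -0.53221684]
slot_pad 0.92 [278.4, 198.4] [ 0.49884737 -0.09213284  0.093     ]
-163.3718551271018 [0.03658237 0.07544712]
start_top 0.85 [336.4, 117.0] [ 0.44123102 -0.16929208  0.067     ]
```

View pics/locked2.png

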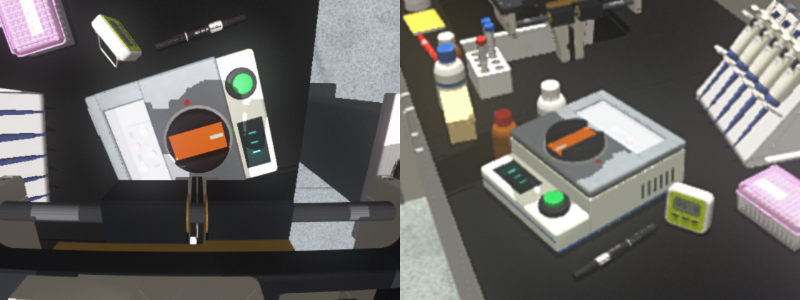

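```bash
python3 - <<'E'
from h import *
s=get_state();p=capture("wrist")
r=regions_of(p,"lid")[0]["pixels"];ys,xs=np.nonzero(r);print(xs.min(),xs.max(),ys.min(),ys.max())
def fit(uv,z):
    Q=np.array([at_z(p,c,z,s)[:2] for c in uv]);l=cv2.fitLine(Q.astype(np.float32),cv2.DIST_HUBER,0,.001,.001).ravel()
    return np.degrees(np.arctan2(l[1],l[0]))
top=[(c,np.nonzero(r[:,c])[0][0]) for c in range(xs.min()+25,xs.max()-60)]
print(top[0],top[-1],"side edge dir",fit(top,.086))
fr=[(np.nonzero(r[y])[0][-1],y) for y in range(ys.min()+40,225)]
print(fr[0],fr[-1],"front edge dir-90",fit(fr,.086)-90)
m=regions_of(p,"slot_pad")[0]["pixels"];my,mx=np.nonzero(m)
t=[(c,np.nonzero(m[:,c])[0][0]) for c in range(mx.min()+18,mx.max()-14)]
b=[(c,np.nonzero(m[:,c])[0][-1]) for c in range(mx.min()+14,mx.max()-18)]
print("slot edges",fit(t,.093),fit(b,.093))
i=regions_of(p,"incubator")[0]["pixels"]; iy,ix=np.nonzero(i)
f=[(np.nonzero(i[y])[0][-1],y) for y in range(iy.min()+20,230)]
print(f[0],f[-1],"console front",fit(f,.046)-90)
E
```

```text
118 344 79 284
(143, np.int64(128)) (283, np.int64(83)) side edge dir 16.51997
(np.int64(310), 119) (np.int64(337), 224) front edge dir-90 -163.47977
slot edges 17.095013 15.4581585
(np.int64(357), 89) (np.int64(386), 229) console front -163.59068
```

The lid edges lie at 16.5° and the slot at about 16.4°, so the dial is fully at its stop. The button comes next, at about (0.440, -0.169).

Emit:
{"op": "jog_arm", "data": {
  "moves": [
    [[3.9, 3.2, 0], 0, 0],
    [[3.8, 3.2, 0], 0, 0],
    [[0, 0, 5], 0, 0],
    [[0, 0, 5], 0, 0],
    [[0, 0, 3], 0, 0],
    [[0, 0, 1.5], 0, 0],
    [[0, 0, 0], 0, 0],
    [[0, 0, 0], 0, 0]
  ]
}}

```text
time_s: 15.6
tcp_pos: [0.4398, -0.1689, 0.0867]
eef_rot: [-180.0, -0.0, -89.8]
contact_force: [0.0, 0.4, -0.8]
gripper_width: 0.0007
gripper_force: 0.0
```

```bash
python3 - <<'E'
from h import *
s=get_state();print(s["tcp_pos"],s["contact_force"])
a=capture("scene")["pixels"][140:290,280:440];b=capture("side")["pixels"][150:300,150:310]
cv2.imwrite("pics/btn.png",cv2.resize(np.hstack([a,b]),None,fx=2.4,fy=2.4,interpolation=cv2.INTER_CUBIC))
E
```

```text
[ 0.43982123 -0.16892181  0.08670444] [ 0.04861287  0.37578496 -0.82847928]
```

View pics/btn.png

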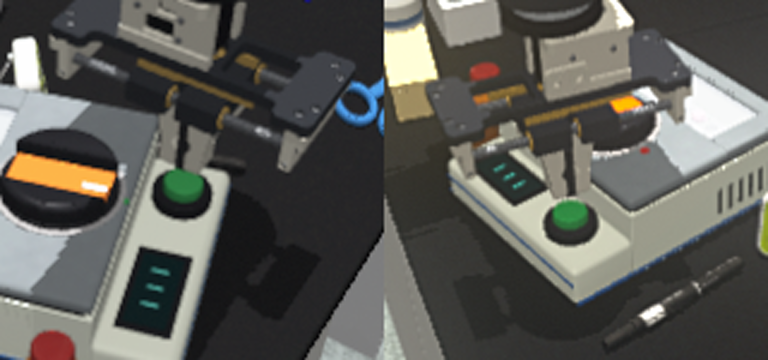

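The closed fingertips are centred over the green button, at (183,185) on the left and (570,212) on the right. Next I press it.

Emit:
{"op": "jog_arm", "data": {
  "moves": [
    [[0, 0, 1], 0, 0],
    [[0, 0, 0.8], 0, 0],
    [[0, 0, 0.4], 0, 0],
    [[0, 0, 0.3], 0, 0],
    [[0, 0, 0], 0, 0],
    [[0, 0, 0], 0, 0]
  ]
}}

```text
time_s: 16.45
tcp_pos: [0.4391, -0.1689, 0.0621]
eef_rot: [180.0, -0.0, -89.8]
contact_force: [-6.1, 4.6, 17.8]
gripper_width: 0.0004
gripper_force: 8.5
```

Emit:
{"op": "jog_arm", "data": {
  "moves": [
    [[0, 0, 0.1], 0, 0],
    [[0, 0, 0], 0, 0],
    [[0, 0, -0.5], 0, 0],
    [[0, 0, -1.5], 0, 0],
    [[0, 0, -4], 0, 0],
    [[0, 0, -5], 0, 0],
    [[0, 0, -4], 0, 0],
    [[0, 0, 0], 0, 0],
    [[0, 0, 0], 0, 0]
  ]
}}

```text
time_s: 17.58
tcp_pos: [0.4388, -0.1687, 0.2094]
eef_rot: [180.0, 0.0, -89.9]
contact_force: [-0.0, -0.0, -0.0]
gripper_width: 0.0008
gripper_force: 0.0
```

```bash
python3 - <<'E'
from h import *
s=get_state();print(s["tcp_pos"],s["contact_force"])
a=capture("scene")["pixels"][120:320,190:410];b=capture("side")["pixels"][120:320,140:360]
cv2.imwrite("pics/end.png",cv2.resize(np.hstack([a,b]),None,fx=1.8,fy=1.8,interpolation=cv2.INTER_CUBIC))
E
```

```text
[ 0.43877687 -0.16873218  0.20941441] [-0.03077541 -0.02146548 -0.01474481]
```

View pics/end.png

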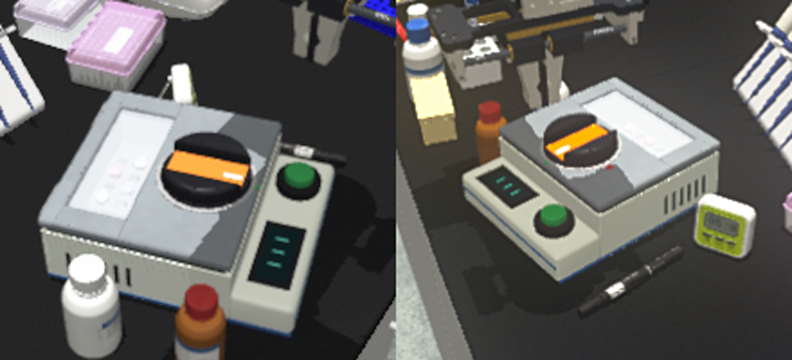

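The lid is shut, the white line points at the green dot (235,177), the button is back out at (298,175), and the bottles, marker and timer are undisturbed.

```bash
python3 -c "
from plant import *
print(close_job())"
```

```text
the job is handed in; nothing more can be done
None
```

I handed the job in at about 18 s of robot time: the lid is shut and locked with the fastener at its stop (a second turn was needed after I dragged it back about 14°), then the start button was pressed fully in and released, and the bottles, marker and timer were not touched.

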